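# Make up a finishing kit and a sample kit from the bench stock

## Robot

A 6-joint arm with a two-finger parallel gripper is mounted at the origin on a cart in front of the work surface, level with it; the furniture and walls round the work are solid. World frame = base frame: x ahead of the robot, y to its left, z up, the work surface at z = 0. Lengths are in m, angles in rad, forces in N, time in s.
With the tool pointing down it reaches from about 0.3 to 0.875 m from the base axis. Payload 4.2 kg.
Tool frame: the origin (TCP) lies at the very end of the fingers, on their centre line; the grasp point (between the pads) lies 19 mm behind it; z points along the fingers, y is the line along which they close (so a half turn about z gives the same grasp; the last joint's range is limited). The gripper opens to 85 mm and grips with 20 to 120 N. Pads are 22 mm wide; open, the fingers measure 114 mm over their backs; the gripper's body (76 mm by 85 mm) begins 54 mm behind the grasp point. The pads swing forward as they close: fully open they stand 13 mm farther back than shut.
Start: joints at [1.295, 0.32, 1.565, -0, 1.257, -0.02], TCP at [0.145, 0.556, 0.231] pointing down, gripper open.
Joint ranges: [-3.11, 3.11], [-0.84, 2.01], [0.21, 2.61], [-1.34, 4.49], [0.05, 2.63], [-2.56, 2.56]. Speed limits (rad/s): [2.57, 2.57, 3.14, 3.14, 3.14, 3.14].

## Interface

Orientations are given as a unit quaternion [w, x, y, z].
In Python, from plant import env, camera, order, finder gives the robot as it stands.
- The arm moves only by the tool drive_tool, never from a script. Its argument "deltas" is a list of rows, each a list of 5 numbers: the shift along the tool's x, y, z in m, then the turn about the tool's z in degrees, then the finger opening in m, from 0 to 0.0854. In form: [[tx, ty, tz, twist, gripper], ...]. A call has 1 to 10 rows; each row is the pose to reach, as a shift and turn from the pose commanded when the call began, along the tool's axes at that moment; what a row does not reach only later rows make up. A row lasts 1/8 s, in which the tool goes at most 62.5 mm and 10.7 degrees, less where a joint would pass 70% of its speed; a pose out of reach is approached as far as the arm can. A call with a gripper value outside its range is refused whole. The fingers move at their own pace and stop on an object; the grip force is fixed at half the most. Time passes only in rows, so rows that repeat a pose let the fingers close. It gives the time, the measured TCP pose, the force, the opening and the grip force at its end, in the units of the state.
- env.observe(): the state, without advancing time (a new reading comes with each control period).
- camera(name): name is "scene" or "side" or "wrist"; returns a dict with "frame" (384x512x3 uint8, red, green, blue), "vertical_fov" (degrees; the focal length in pixels is half the picture's height over the tangent of half this angle, whatever the lens; pixels are square), "cx", "cy" (the principal point, pixels), "world_to_cam" (4x4, takes a point from world to camera coordinates). Camera axes: x right, y up, looking along -z (the intrinsics and any distortion apply to the point x, -y, -z); pixel columns grow to the right and rows downward; lengths in m; the calibration is good to about 2 mm. The wrist camera is an equidistant fisheye: a pixel r from the principal point sees the ray r / f radians off the axis. A picture is of the moment at which its call begins. There is no depth.
- order.finish_job(): hands the job in; it is judged then, once.
Trained networks look in a picture, given as the dict that the camera call returned (one of the last four; its "shot" number tells which), for a name from the list of things; names that differ only in an ending like _2 or _b are one class to them, and where a whole thing is asked for, a point or a joint stands for the part that bears it (a point fixed in the world has none). Each returns a list of dicts, best first, with "score" (0 to 1); they miss things now and then, are a little off and sometimes report something else, mostly with a low value. They report only what shows in the picture. A call takes as long as a camera call.
- finder.boxes_of(name, picture): "centre" ([x, y, z] in m, in the coordinates of the camera as it stood for that picture, good to about 4 mm: the middle of the surface that is visible of it).
- finder.cut_out(name, picture): "region" (384x512 bool, what is visible of it).
- finder.landmark_of(name, picture): "centre" ([x, y, z] in m, in the coordinates of the camera as it stood for that picture, good to about 4 mm: a listed point, or the origin of a listed thing).
The state is a dict: "t": time; "q": joint angles; "qd": joint speeds; "effort": joint torques, N m; "eef_pos": TCP position; "ee_rot": TCP orientation; "wrist_force": force on the tool from outside, world axes, zero at the start; "ft_torque": the same for the moment, N m; "width": finger opening in m; "gripper_force": force on a finger pad.
Only numpy, scipy, OpenCV 4.12 (cv2) and the standard library are available. Lean on these libraries where they do the work, as an engineer would, in place of code of your own. Each camera call takes 0.05 s, during which the arm holds its last target. There are 200 camera calls.

## Task

Make up two kits from the stock on the raised board. The finishing kit, in the tray with three pockets, gets the dressing block in its long pocket and the dropper bottle and one rubber bush in its two square pockets; the sample kit, in the tray with two pockets, gets the taper plug and the other rubber bush, one thing to a pocket. Everything stands upright and flat on its pocket's floor; which of a tray's two square pockets holds which thing does not matter, and leave the handpiece cradle and the loupe where they are.

Things in the scene. Friction and masses are not known exactly. Their poses are not given: they have to be found in the camera images.
- bush_a: Black moulded rubber bush standing on its broad flange: one of two. Origin: centre of the underside; z up. 18 mm tall; flange 23 mm across at the bottom; for gripping it is a blunt cone, 21 mm across at 3 mm height and 15 mm at the top. Same in every way as the other bush; the two are interchangeable. It is round, so its yaw means nothing. About 15 g.
- bush_b: Black moulded rubber bush standing on its broad flange: the other of two. Origin: centre of the underside; z up. 18 mm tall; flange 23 mm across at the bottom; for gripping it is a blunt cone, 21 mm across at 3 mm height and 15 mm at the top. Same in every way as the other bush; the two are interchangeable. It is round, so its yaw means nothing. About 15 g.
- dressing_block: Dark grey abrasive dressing block, a plain bar lying flat: 24 mm wide (its x), 60 mm long (its y), 18 mm tall. Origin: centre of the underside; z up. Grasp across the 24 mm width. About 45 g.
- dropper_bottle: Small brown round dropper bottle with a black dropper top, standing upright: body 34 mm across up to 56 mm height, then a collar 24 mm across, then a slim rubber teat about 13 mm across; 102 mm tall in all. Origin: centre of the underside; z up. Yaw means nothing. It stands higher than anything else here: a gripper's body coming down low beside it can knock it over. About 70 g.
- taper_plug: Tapered round plug (a truncated cone, wide end down, with a small hole in its top): 29 mm across at the bottom, 19 mm at the top, 30 mm tall. Origin: centre of the underside; z up. Yaw means nothing. About 15 g.
- tray_three: Grey kit tray fixed on the raised board (board top z = 0.145): slab 128 (its x) by 126 (its y) mm, 12 mm thick, with three pockets 8 mm deep. Origin: centre of its underside; pocket floors 4 mm above it. Pocket centres (x, y) in its frame: two square pockets, 50 x 50 mm, at (+31, +30) and (+31, -30) mm; one long pocket, 42 (x) by 78 (y) mm, at (-30, 0) mm.
- tray_two: Grey kit tray with two pockets, fixed to the board: a flat slab 66 mm (its x) by 126 mm (its y), 12 mm thick. Origin: centre of the underside, on the board's top (z = 0.145); z up. Two square pockets, 50 x 50 mm and 8 mm deep (floors 4 mm above the origin), have their centres at (x, y) = (0, +30) and (0, -30) mm in the tray's frame.
- cradle: Bystander: dark grey handpiece cradle, a block with a V-shaped notch in its top, 45 x 42 x 34 mm. Not part of any kit. Origin: centre of the underside.
- loupe: Bystander: small folding pocket loupe, 39 x 28 x 15 mm, lying flat. Not part of any kit. Origin: centre of the underside.

How it is judged:
By the outcome, as a careful person would: the job done as asked, in the order asked, and still so for the second after the job is handed in, with the robot touching nothing.
It also fails if it takes over 115 s, if anything falls off the work surface, if the arm or the gripper's body presses on something with over 40 N, if the wrist force passes 120 N, or if a joint passes its speed limit or range.

## Working session

There is one attempt and no reset: what is moved stays moved. The work goes in short steps, Python scripts to look and compute and a tool call to move; the robot and the scene stay as the last step left them, time stands still between calls to the robot, and variables do not carry over. Pictures are saved under pics/ and viewed, at most 14 in all, crops included, and the job is handed in when it is done.

Besides the shell and the picture viewer there is one more tool, called after "Emit:" as name(argument=value, ...) on one line, values as JSON. drive_tool: Moves the arm, as the interface text tells. Its arguments: {"type":"object","properties":{"deltas":{"type":"array","items":{"type":"array","items":{"type":"number"}}}},"required":["deltas"]}

```bash
ls; mkdir -p pics; cat > h.py <<'E'
import numpy as np, cv2
from plant import env, camera, order, finder
def w(c,p):
    return (np.linalg.inv(np.array(c["world_to_cam"]))@np.r_[p,1])[:3]
def save(c,n): cv2.imwrite("pics/"+n,c["frame"][:,:,::-1])
NAMES=["bush_a","dressing_block","dropper_bottle","taper_plug","tray_three","tray_two","cradle","loupe"]
E
python3 - <<'E'
from h import *
s=env.observe(); print(s["t"],s["eef_pos"],s["ee_rot"],s["width"])
for n in ["scene","side","wrist"]:
    c=camera(n); save(c,n+"0.png"); print(n,np.round(np.linalg.inv(c["world_to_cam"])[:3,3],3),c["vertical_fov"],c["cx"],c["cy"],[k for k in c])
    for k in NAMES:
        for f in (finder.landmark_of,finder.boxes_of):
            print(k,f.__name__,[(round(d["score"],2),np.round(w(c,d["centre"]),3).tolist()) for d in f(k,c)[:3]])
E
```

```text
pics
0.0 [0.14536287 0.55582645 0.23050302] [-1.19225467e-04  1.27561863e-01  9.91830241e-01 -8.54450091e-04] 0.08529778372275525
scene [0.103 0.301 0.962] 42.211487086504974 265.4313365115488 192.514489266118 ['frame', 'vertical_fov', 'cx', 'cy', 'world_to_cam', 'shot']
bush_a call [(0.63, [0.51, -0.273, 0.146]), (0.6, [0.365, -0.369, 0.145]), (0.41, [0.425, -0.284, 0.14])]
bush_a call [(0.48, [0.508, -0.271, 0.157])]
dressing_block call [(0.69, [0.475, -0.371, 0.144])]
dressing_block call [(0.77, [0.472, -0.364, 0.163])]
dropper_bottle call [(0.72, [0.561, -0.383, 0.146])]
dropper_bottle call [(0.82, [0.551, -0.375, 0.193])]
taper_plug call [(0.56, [0.604, -0.29, 0.145])]
taper_plug call [(0.73, [0.595, -0.286, 0.164])]
tray_three call [(0.72, [0.504, -0.146, 0.148]), (0.18, [0.35, -0.25, 0.148])]
tray_three call [(0.67, [0.497, -0.14, 0.158])]
tray_two call [(0.76, [0.514, 0.025, 0.143])]
tray_two call [(0.8, [0.514, 0.027, 0.149])]
cradle call [(0.76, [0.366, -0.371, 0.144]), (0.31, [0.512, -0.275, 0.149])]
cradle call [(0.69, [0.367, -0.362, 0.165]), (0.2, [0.552, -0.374, 0.196]
[... 949 characters left out ...]
375, 0.141])]
tray_two call [(0.58, [0.517, 0.01, 0.152])]
cradle call [(0.73, [0.36, -0.369, 0.144])]
cradle call [(0.79, [0.354, -0.382, 0.162])]
loupe call [(0.83, [0.351, -0.248, 0.146]), (0.63, [0.517, 0.021, 0.146])]
loupe call [(0.51, [0.349, -0.252, 0.161])]
wrist [0.067 0.576 0.374] 65.70646984690485 263.27227739994595 192.70324930729882 ['frame', 'vertical_fov', 'cx', 'cy', 'world_to_cam', 'shot']
bush_a call []
bush_a call []
dressing_block call []
dressing_block call []
dropper_bottle call []
dropper_bottle call []
taper_plug call []
taper_plug call []
tray_three call []
tray_three call []
tray_two call []
tray_two call []
cradle call []
cradle call []
loupe call []
loupe call []
```

View pictures.

View pics/scene0.png

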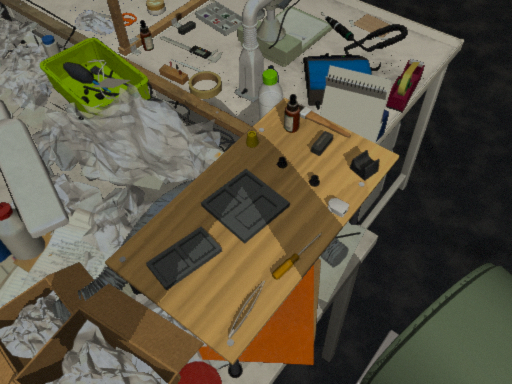

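View pics/side0.png

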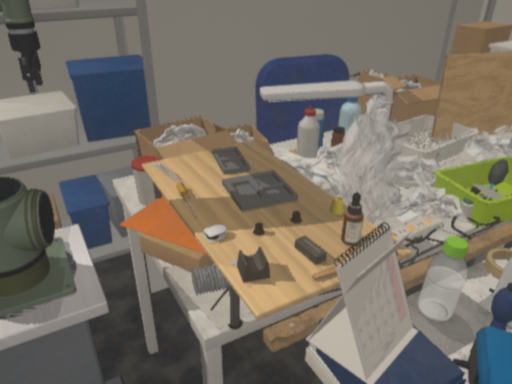

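```bash
cat >> h.py <<'E'
def ray(c,u,v):
    f=192/np.tan(np.radians(c["vertical_fov"]/2)); x,y=u-c["cx"],v-c["cy"]
    if FISH(c):
        r=np.hypot(x,y); t=r/f; d=np.array([np.sin(t)*x/r,-np.sin(t)*y/r,-np.cos(t)])
    else: d=np.array([x/f,-y/f,-1.])
    M=np.linalg.inv(np.array(c["world_to_cam"])); d=M[:3,:3]@d; return M[:3,3],d/np.linalg.norm(d)
def FISH(c): return c["vertical_fov"]>60
def onz(c,u,v,z):
    o,d=ray(c,u,v); return o+d*(z-o[2])/d[2]
def tri(a,b):
    (o,d),(p,e)=a,b; A=np.c_[d,-e]; s=np.linalg.lstsq(A,p-o,rcond=None)[0]
    return (o+d*s[0]+p+e*s[1])/2, np.linalg.norm(o+d*s[0]-p-e*s[1])
def rect(c,name,z):
    r=finder.cut_out(name,c)
    if not r: return None
    v,u=np.nonzero(r[0]["region"]); hull=cv2.convexHull(np.c_[u,v].astype(np.float32))[:,0]
    P=np.array([onz(c,*p,z)[:2] for p in hull]).astype(np.float32)*1000
    return cv2.minAreaRect(P)
def go(x,y,z,yaw):
    """yaw: world angle (deg) of tool y. prints tool-frame deltas"""
    from scipy.spatial.transform import Rotation as R
    s=env.observe(); q=s["ee_rot"]; M=R.from_quat([q[1],q[2],q[3],q[0]]).as_matrix()
    d=M.T@(np.array([x,y,z])-s["eef_pos"]); cur=np.degrees(np.arctan2(M[1,1],M[0,1]))
    t=-(yaw-cur); t=(t+90)%180-90
    print("delta",np.round(d,4),"twist",round(t,1),"cur yaw",round(cur,1),"pos",np.round(s["eef_pos"],4),"q6",round(s["q"][5],2),"t",s["t"])
E
python3 - <<'E'
from h import *
a=camera("scene"); b=camera("side")
print("lamp",tri(ray(a,246,55),ray(b,385,92)))
for u in [(250,95),(270,5)]: print(tri(ray(a,*u),ray(b,350,150)),tri(ray(a,*u),ray(b,268,93)))
for c in (a,b):
    for n,z in (("dressing_block",.163),("tray_three",.157),("tray_two",.157)): print(n,rect(c,n,z))
go(.40,-.24,.40,75)
E
```

```text
lamp (array([ 0.63615576, -0.31547356,  0.37528019]), np.float64(0.03839911289307746))
(array([ 0.6076757 , -0.29528443,  0.27979637]), np.float64(0.0020394807428351517)) (array([ 0.50746353, -0.18792354,  0.38643186]), np.float64(0.0335763645523444))
(array([ 0.58180004, -0.37729567,  0.37677143]), np.float64(0.13726853991250126)) (array([ 0.4957157 , -0.26861921,  0.45747644]), np.float64(0.1470362513651379))
dressing_block ((470.4761657714844, -367.7599792480469), (31.24951171875, 72.53457641601562), 7.878475666046143)
tray_three ((363.3336181640625, -374.9814758300781), (63.16065979003906, 57.59008026123047), 77.9603271484375)
tray_two ((515.9103393554688, 22.176952362060547), (130.38563537597656, 73.90235900878906), 78.10595703125)
dressing_block ((464.0078125, -383.08697509765625), (38.089290618896484, 73.41527557373047), 3.5403499603271484)
tray_three ((498.5701904296875, -149.3204803466797), (149.5162811279297, 137.14735412597656), 82.55570220947266)
tray_two ((511.5718688964844, 11.395660400390625), (148.8759765625, 74.99163055419922), 76.97343444824219)
delta [-0.4477 -0.706  -0.1687] twist 0.3 cur yaw 75.3 pos [0.1455 0.5563 0.2313] q6 -0.02 t 2.95
```

```bash
python3 - <<'E'
from h import *
a=camera("scene"); b=camera("side")
for p,q in (((48,230),(268,93)),((8,125),(375,90))): print("bar",tri(ray(a,*p),ray(b,*q)))
def proj(c,P):
    f=192/np.tan(np.radians(c["vertical_fov"]/2)); p=(np.array(c["world_to_cam"])@np.r_[P,1]); return (c["cx"]-f*p[0]/p[2]*1, c["cy"]+f*p[1]/p[2])
for z in (0,.1,.2,.3,.4,.5):
    for uv in ((250,95),(247,40),(270,5)):
        P=onz(a,*uv,z); print(z,uv,np.round(P,2),np.round(proj(b,P)))
for n in ("tray_three",):
    for d in finder.cut_out(n,a): print(d["score"],np.argwhere(d["region"]).mean(0),d["region"].sum())
    r=[d for d in finder.cut_out(n,a) if d["region"].sum()>2000]
E
```

```text
bar (array([0.69806893, 0.15571653, 0.25289105]), np.float64(0.014917296964084144))
bar (array([0.98311989, 0.03971803, 0.24806649]), np.float64(0.019826602433427886))
0 (250, 95) [ 0.81 -0.54  0.  ] [498. 306.]
0 (247, 40) [ 0.98 -0.74  0.  ] [665. 345.]
0 (270, 5) [ 1.05 -0.94  0.  ] [857. 427.]
0.1 (250, 95) [ 0.74 -0.45  0.1 ] [446. 252.]
0.1 (247, 40) [ 0.89 -0.63  0.1 ] [592. 282.]
0.1 (270, 5) [ 0.95 -0.81  0.1 ] [749. 343.]
0.2 (250, 95) [ 0.67 -0.36  0.2 ] [393. 196.]
0.2 (247, 40) [ 0.8  -0.52  0.2 ] [518. 218.]
0.2 (270, 5) [ 0.85 -0.68  0.2 ] [643. 261.]
0.3 (250, 95) [ 0.59 -0.28  0.3 ] [337. 138.]
0.3 (247, 40) [ 0.71 -0.41  0.3 ] [443. 153.]
0.3 (270, 5) [ 0.75 -0.55  0.3 ] [540. 181.]
0.4 (250, 95) [ 0.52 -0.19  0.4 ] [280.  78.]
0.4 (247, 40) [ 0.62 -0.31  0.4 ] [367.  86.]
0.4 (270, 5) [ 0.65 -0.42  0.4 ] [439. 102.]
0.5 (250, 95) [ 0.44 -0.1   0.5 ] [221.  16.]
0.5 (247, 40) [ 0.53 -0.2   0.5 ] [289.  19.]
0.5 (270, 5) [ 0.56 -0.3   0.5 ] [340.  26.]
0.7 [205.01845343 245.09841828] 3414
```

Emit:
drive_tool(deltas=[[0, 0, -0.06, 0, 0.085], [-0.05, -0.08, -0.12, 0, 0.085], [-0.1, -0.16, -0.17, 0, 0.085], [-0.15, -0.24, -0.17, 0, 0.085], [-0.18, -0.29, -0.17, 0, 0.085], [-0.22, -0.35, -0.17, 0, 0.085], [-0.26, -0.41, -0.17, 0, 0.085], [-0.29, -0.46, -0.17, 0, 0.085], [-0.33, -0.52, -0.17, 0, 0.085], [-0.36, -0.57, -0.17, 0, 0.085]])

```text
t: 4.4
eef_pos: [0.3093, 0.0386, 0.399]
ee_rot: [0.001, 0.127, 0.992, 0.0]
wrist_force: [1.7, -0.4, 0.1]
width: 0.0849
gripper_force: 0.0
```

Emit:
drive_tool(deltas=[[-0.04, -0.06, 0, 0, 0.085], [-0.08, -0.12, 0, 0, 0.085], [-0.12, -0.17, 0, 0, 0.085], [-0.15, -0.22, 0, 0, 0.085], [-0.15, -0.22, 0, 0, 0.085], [-0.15, -0.22, 0, 0, 0.085]])

```text
t: 5.15
eef_pos: [0.3987, -0.2105, 0.3981]
ee_rot: [-0.001, 0.128, 0.992, 0.001]
wrist_force: [0.5, 1.0, -0.1]
width: 0.0851
gripper_force: 0.0
```

```bash
cat >> h.py <<'E'
def look(c,names=NAMES):
    for k in names:
        for nm,f in (("lm",finder.landmark_of),("bx",finder.boxes_of)):
            print(k,nm,[(round(d["score"],2),np.round(w(c,d["centre"]),3).tolist()) for d in f(k,c)[:3]])
E
python3 - <<'E'
from h import *
c=camera("wrist"); save(c,"w1.png"); look(c)
for n,z in (("dressing_block",.163),("tray_three",.157),("tray_two",.157)): print(n,rect(c,n,z))
print(np.round(np.linalg.inv(c["world_to_cam"])[:3,3],3),env.observe()["eef_pos"])
E
```

```text
bush_a lm [(0.68, [0.509, -0.276, 0.144]), (0.65, [0.43, -0.275, 0.142])]
bush_a bx [(0.69, [0.554, -0.372, 0.204]), (0.62, [0.428, -0.275, 0.153]), (0.46, [0.504, -0.279, 0.152])]
dressing_block lm [(0.87, [0.474, -0.37, 0.144])]
dressing_block bx [(0.76, [0.471, -0.364, 0.161]), (0.28, [0.493, -0.141, 0.152])]
dropper_bottle lm [(0.98, [0.563, -0.38, 0.147])]
dropper_bottle bx [(0.84, [0.553, -0.371, 0.203])]
taper_plug lm [(0.68, [0.599, -0.285, 0.147])]
taper_plug bx [(0.83, [0.593, -0.285, 0.165])]
tray_three lm [(0.55, [0.5, -0.142, 0.143])]
tray_three bx [(0.9, [0.493, -0.143, 0.153])]
tray_two lm [(0.85, [0.517, 0.021, 0.15])]
tray_two bx [(0.79, [0.515, 0.016, 0.15])]
cradle lm [(0.84, [0.36, -0.372, 0.144])]
cradle bx [(0.56, [0.356, -0.362, 0.165])]
loupe lm [(0.69, [0.351, -0.252, 0.148])]
loupe bx [(0.86, [0.349, -0.251, 0.158])]
dressing_block ((468.16680908203125, -370.9732971191406), (28.77871322631836, 66.8203353881836), 3.3740620613098145)
tray_three ((501.0730895996094, -142.38153076171875), (126.11697387695312, 133.79518127441406), 81.84941101074219)
tray_two ((515.248779296875, 19.99901580810547), (134.03851318359375, 71.22164916992188), 77.2353744506836)
[ 0.321 -0.191  0.541] [ 0.3987996  -0.21033439  0.39850974]
```

View pics/w1.png

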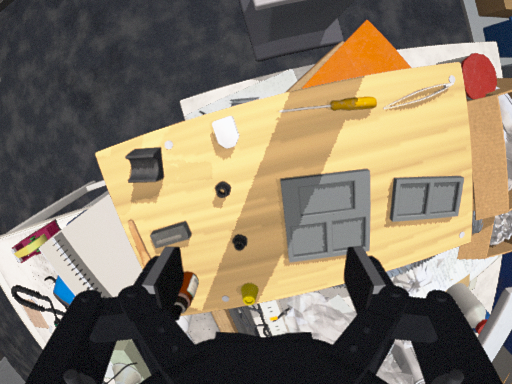

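```bash
python3 - <<'E'
from h import *
c=camera("wrist")
def an(l,z):
    P=np.array([onz(c,*p,z)[:2] for p in l])*1000; print(P.mean(0).round(1)); e=np.roll(P,-1,0)-P
    print(np.linalg.norm(e,axis=1).round(0),np.degrees(np.arctan2(e[:,1],e[:,0])).round(1))
an([(281,180),(368,170),(369,247),(290,259)],.157)
an([(394,179),(463,177),(459,213),(392,220)],.157)
an([(297,188),(354,180),(354,211),(299,218)],.157)
go(.473,-.371,.25,4)
print(env.observe()["q"])
im=c["frame"][210:260,140:200,::-1]; 
cv2.imwrite("pics/b.png",cv2.resize(im,None,fx=10,fy=10,interpolation=cv2.INTER_CUBIC))
E
```

```text
[ 500.8 -142.2]
[122. 122. 123. 124.] [ 82.4  -6.6 -96.8 172.9]
[515.2  21.1]
[128.  62. 128.  64.] [  77.8   -8.6 -101.   171.1]
[ 475.  -140.5]
[81. 46. 80. 45.] [ 83.7  -8.9 -97.6 171.2]
delta [-0.1125 -0.1366  0.1485] twist 71.3 cur yaw 75.3 pos [ 0.3988 -0.2104  0.3985] q6 -1.83 t 6.2
[-5.10976899e-01  5.61497110e-02  1.48861827e+00  6.93489046e-05
  1.59683741e+00 -1.82582421e+00]
```

View pics/b.png

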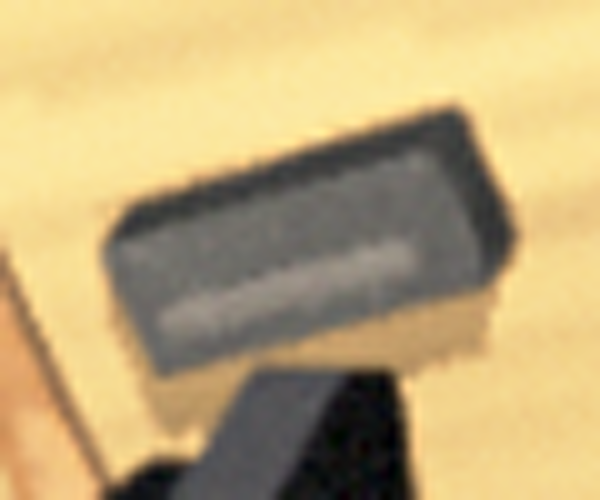

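```bash
python3 - <<'E'
from h import *
c=camera("wrist")
P=np.array([onz(c,*p,.163)[:2] for p in [(151,234.2),(183,225.2),(188,238.5),(156,247.5)]])*1000; print(P.mean(0).round(1)); e=np.roll(P,-1,0)-P
print(np.linalg.norm(e,axis=1).round(0),np.degrees(np.arctan2(e[:,1],e[:,0])).round(1))
E
```

```text
[ 471.8 -373.7]
[55. 22. 56. 23.] [ 92.4  -0.6 -86.7 177.1]
```

Emit:
drive_tool(deltas=[[-0.02, -0.02, 0.02, 10, 0.06], [-0.04, -0.04, 0.04, 20, 0.06], [-0.06, -0.06, 0.06, 30, 0.06], [-0.08, -0.09, 0.08, 40, 0.06], [-0.1, -0.11, 0.1, 50, 0.06], [-0.112, -0.13, 0.12, 60, 0.06], [-0.113, -0.137, 0.14, 70, 0.06], [-0.113, -0.137, 0.14, 70, 0.06], [-0.113, -0.137, 0.14, 70, 0.06]])

```text
t: 7.38
eef_pos: [0.4738, -0.3714, 0.2594]
ee_rot: [0.001, 0.672, 0.74, 0.0]
wrist_force: [0.6, -1.5, 0.1]
width: 0.0602
gripper_force: 0.0
```

Emit:
drive_tool(deltas=[[0, 0.001, 0.04, 3, 0.05], [0, 0.001, 0.07, 3, 0.05], [0, 0.001, 0.095, 3, 0.05], [0, 0.001, 0.11, 3, 0.05], [0, 0.001, 0.11, 3, 0.05], [0, 0.001, 0.11, 3, 0.015], [0, 0.001, 0.11, 3, 0.015], [0, 0.001, 0.11, 3, 0.015], [0, 0.001, 0.11, 3, 0.015]])

```text
t: 8.5
eef_pos: [0.4752, -0.3719, 0.1502]
ee_rot: [0.002, 0.692, 0.721, 0.0]
wrist_force: [-0.4, 0.2, 6.0]
width: 0.0225
gripper_force: 61.6
```

Emit:
drive_tool(deltas=[[0, 0, -0.04, 0, 0.015], [0, 0, -0.07, 0, 0.015], [0.05, 0.002, -0.07, 0, 0.015], [0.1, 0.004, -0.07, 3, 0.015], [0.15, 0.006, -0.07, 6, 0.015], [0.2, 0.007, -0.07, 10, 0.015], [0.233, 0.007, -0.06, 10, 0.015], [0.233, 0.007, -0.05, 10, 0.015], [0.233, 0.007, -0.05, 10, 0.015]])

```text
t: 9.62
eef_pos: [0.4716, -0.1385, 0.1979]
ee_rot: [-0.0, 0.753, 0.658, -0.0]
wrist_force: [-0.0, 0.3, -0.3]
width: 0.0225
gripper_force: 60.9
```

```bash
python3 - <<'E'
from h import *
a=camera("scene"); b=camera("side"); c=camera("wrist")
cv2.imwrite("pics/p1.png",np.vstack([np.hstack([cv2.resize(x["frame"][v:v+80,u:u+100,::-1],(400,320)) for x,u,v in ((a,195,150),(b,210,150))])]))
cv2.imwrite("pics/w2.png",c["frame"][:,:,::-1])
for x in (a,b):
  look(x,["dressing_block","tray_three"])
go(.473,-.139,.155,-7.5)
E
```

```text
dressing_block lm [(0.67, [0.474, -0.141, 0.189]), (0.41, [0.427, -0.284, 0.143])]
dressing_block bx []
tray_three lm [(0.57, [0.505, -0.14, 0.15]), (0.49, [0.352, -0.251, 0.148])]
tray_three bx [(0.66, [0.496, -0.123, 0.158])]
dressing_block lm [(0.73, [0.473, -0.137, 0.186])]
dressing_block bx [(0.71, [0.47, -0.164, 0.208])]
tray_three lm [(0.6, [0.505, -0.142, 0.143])]
tray_three bx [(0.69, [0.494, -0.155, 0.153])]
delta [-0.0005  0.0011  0.0436] twist -0.2 cur yaw -7.7 pos [ 0.4719 -0.1384  0.1986] q6 -0.17 t 10.175
```

View pics/p1.png

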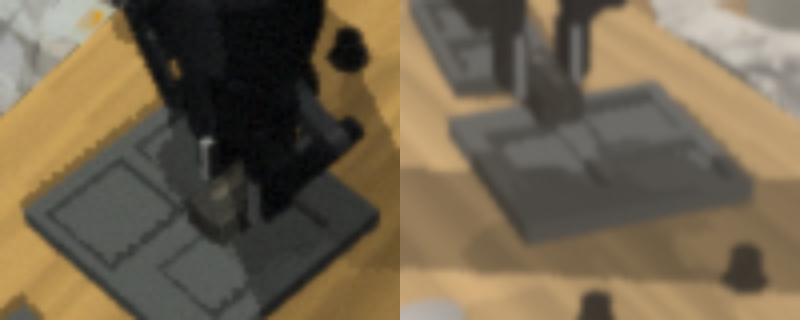

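Emit:
drive_tool(deltas=[[0, 0.002, 0.025, 0, 0.015], [0, 0.002, 0.036, 0, 0.015], [0, 0.002, 0.039, 0, 0.015], [0, 0.002, 0.04, 0, 0.015], [0, 0.002, 0.041, 0, 0.015], [0, 0.002, 0.041, 0, 0.015]])

```text
t: 10.92
eef_pos: [0.4741, -0.1386, 0.1579]
ee_rot: [0.0, 0.753, 0.658, 0.0]
wrist_force: [-0.8, -0.3, -0.1]
width: 0.0222
gripper_force: 60.9
```

Emit:
drive_tool(deltas=[[0, 0, 0.001, 0, 0.015], [0, 0, 0.002, 0, 0.015], [0, 0, 0.002, 0, 0.015]])

```text
t: 11.3
eef_pos: [0.4738, -0.1385, 0.1555]
ee_rot: [-0.0, 0.753, 0.658, 0.0]
wrist_force: [0.5, 0.2, -1.0]
width: 0.0223
gripper_force: 60.9
```

Emit:
drive_tool(deltas=[[0, 0, 0, 0, 0.034], [0, 0, 0, 0, 0.034], [0, 0, -0.02, 0, 0.034], [0, 0, -0.06, 0, 0.05], [0, 0, -0.11, 0, 0.07], [-0.04, 0.02, -0.145, 0, 0.07], [-0.08, 0.04, -0.145, 0, 0.07], [-0.13, 0.07, -0.145, 0, 0.07], [-0.15, 0.09, -0.145, 0, 0.07], [-0.15, 0.09, -0.145, 0, 0.07]])

```text
t: 12.55
eef_pos: [0.5435, -0.3005, 0.2996]
ee_rot: [-0.001, 0.753, 0.658, -0.0]
wrist_force: [-0.1, 0.7, -0.1]
width: 0.0703
gripper_force: 0.0
```

```bash
python3 - <<'E'
from h import *
a=camera("scene"); b=camera("side"); c=camera("wrist")
for x in (a,b,c): look(x,["dressing_block","dropper_bottle"])
cv2.imwrite("pics/w3.png",np.hstack([cv2.resize(c["frame"][:,:,::-1],(400,300)),cv2.resize(a["frame"][150:245,195:322,::-1],(400,300))]))
go(.561,-.380,.28,-7.7)
E
```

```text
dressing_block lm [(0.69, [0.477, -0.138, 0.148]), (0.66, [0.425, -0.282, 0.14])]
dressing_block bx [(0.56, [0.471, -0.134, 0.165])]
dropper_bottle lm [(0.83, [0.556, -0.384, 0.143])]
dropper_bottle bx [(0.62, [0.553, -0.371, 0.189])]
dressing_block lm []
dressing_block bx [(0.6, [0.469, -0.151, 0.162])]
dropper_bottle lm [(0.87, [0.561, -0.377, 0.14]), (0.42, [0.511, -0.274, 0.145])]
dropper_bottle bx [(0.6, [0.552, -0.386, 0.194])]
dressing_block lm [(0.81, [0.472, -0.137, 0.148])]
dressing_block bx [(0.97, [0.477, -0.141, 0.164])]
dropper_bottle lm [(0.74, [0.563, -0.381, 0.148])]
dropper_bottle bx [(0.96, [0.561, -0.372, 0.207])]
delta [-0.0778  0.0285  0.0205] twist 0.0 cur yaw -7.7 pos [ 0.5431 -0.2991  0.3005] q6 -0.39 t 13.3
```

View pics/w3.png

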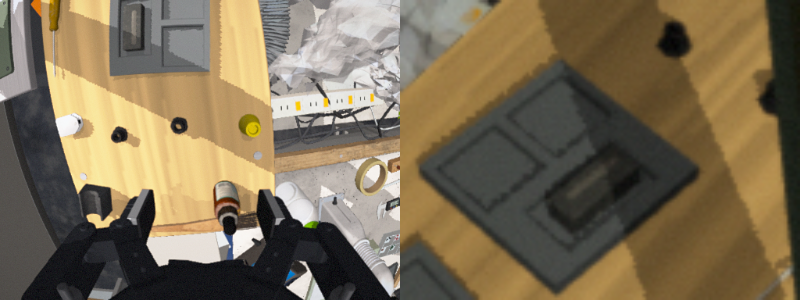

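Emit:
drive_tool(deltas=[[-0.05, 0.018, 0, 0, 0.07], [-0.078, 0.028, 0, 0, 0.07], [-0.078, 0.028, 0, 0, 0.07], [-0.078, 0.028, 0, 0, 0.07], [-0.078, 0.028, 0.04, 0, 0.07], [-0.078, 0.028, 0.08, 0, 0.07], [-0.078, 0.028, 0.105, 0, 0.07], [-0.078, 0.028, 0.117, 0, 0.07], [-0.078, 0.028, 0.117, 0, 0.07]])

```text
t: 14.42
eef_pos: [0.5604, -0.3795, 0.1836]
ee_rot: [-0.0, 0.753, 0.659, 0.0]
wrist_force: [-0.1, 0.2, -0.2]
width: 0.07
gripper_force: 0.0
```

```bash
python3 - <<'E'
from h import *
b=camera("side")
cv2.imwrite("pics/b3.png",cv2.resize(b["frame"][130:290,260:460,::-1],(600,480)))
go(.561,-.380,.182,-7.7)
look(b,["dropper_bottle"])
E
```

```text
delta [-0.0001  0.0001  0.0025] twist 0.1 cur yaw -7.6 pos [ 0.5609 -0.3799  0.1845] q6 -0.48 t 14.475
dropper_bottle lm [(0.8, [0.561, -0.377, 0.142])]
dropper_bottle bx [(0.79, [0.551, -0.387, 0.189])]
```

View pics/b3.png

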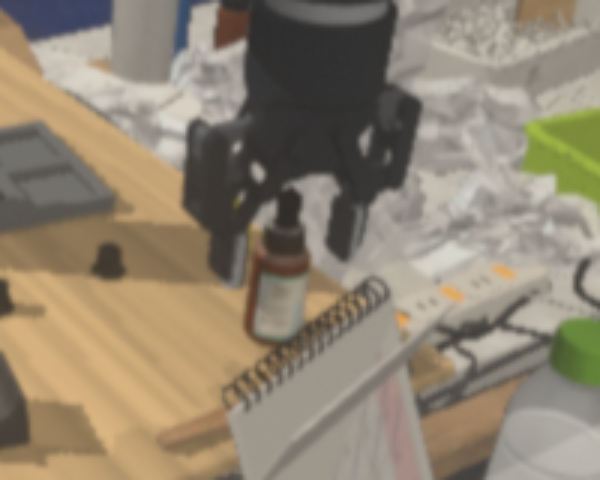

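Emit:
drive_tool(deltas=[[0, 0, 0.001, 0, 0.025], [0, 0, 0.001, 0, 0.025], [0, 0, 0.001, 0, 0.025], [0, 0, 0.001, 0, 0.025], [0, 0, 0.001, 0, 0.025]])

```text
t: 15.2
eef_pos: [0.5603, -0.3803, 0.1833]
ee_rot: [0.0, 0.753, 0.658, -0.0]
wrist_force: [-2.4, 0.7, 5.1]
width: 0.0306
gripper_force: 59.3
```

Emit:
drive_tool(deltas=[[0, 0, -0.02, 0, 0.025], [0, 0, -0.05, 0, 0.025], [0.02, -0.006, -0.06, 0, 0.025], [0.06, -0.018, -0.06, 0, 0.025], [0.1, -0.03, -0.06, 0, 0.025], [0.14, -0.042, -0.06, 0, 0.025], [0.175, -0.052, -0.06, 0, 0.025], [0.195, -0.057, -0.06, 0, 0.025], [0.195, -0.057, -0.05, 0, 0.025], [0.195, -0.057, -0.04, 0, 0.025]])

```text
t: 16.45
eef_pos: [0.5299, -0.1798, 0.2215]
ee_rot: [-0.0, 0.753, 0.658, -0.0]
wrist_force: [-0.3, 0.8, -0.6]
width: 0.0305
gripper_force: 59.3
```

```bash
python3 - <<'E'
from h import *
a=camera("scene"); b=camera("side"); 
for x in (a,b): look(x,["dropper_bottle","tray_three"])
cv2.imwrite("pics/b4.png",np.hstack([cv2.resize(a["frame"][130:250,180:340,::-1],(400,300)),cv2.resize(b["frame"][90:240,200:400,::-1],(400,300))]))
go(.530,-.179,.188,-7.7)
E
```

```text
dropper_bottle lm [(0.55, [0.529, -0.184, 0.182])]
dropper_bottle bx [(0.9, [0.524, -0.172, 0.224])]
tray_three lm [(0.77, [0.502, -0.14, 0.148])]
tray_three bx [(0.67, [0.508, -0.135, 0.161])]
dropper_bottle lm [(0.55, [0.53, -0.174, 0.18])]
dropper_bottle bx [(0.85, [0.522, -0.188, 0.223])]
tray_three lm [(0.61, [0.503, -0.139, 0.148])]
tray_three bx [(0.79, [0.502, -0.157, 0.155]), (0.32, [0.524, -0.19, 0.22]), (0.23, [0.516, 0.015, 0.155])]
delta [ 0.0006 -0.0002  0.0348] twist 0.0 cur yaw -7.7 pos [ 0.5301 -0.1796  0.2228] q6 -0.21 t 16.95
```

View pics/b4.png

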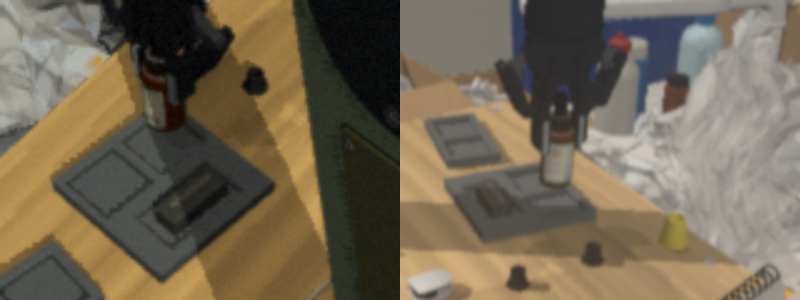

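Emit:
drive_tool(deltas=[[0.002, 0, 0.015, 0, 0.025], [0.002, 0, 0.025, 0, 0.025], [0.002, 0, 0.03, 0, 0.025], [0.002, 0, 0.032, 0, 0.025], [0.002, 0, 0.033, 0, 0.025], [0.002, 0, 0.034, 0, 0.025], [0.002, 0, 0.034, 0, 0.025]])

```text
t: 17.82
eef_pos: [0.5303, -0.1774, 0.1887]
ee_rot: [0.0, 0.753, 0.658, 0.0]
wrist_force: [-1.2, -0.3, -1.7]
width: 0.0308
gripper_force: 59.3
```

Not yet touching clearly; lower a touch more, then release.

Emit:
drive_tool(deltas=[[0, 0, 0.001, 0, 0.025], [0, 0, 0.002, 0, 0.025], [0, 0, 0.002, 0, 0.025]])

```text
t: 18.2
eef_pos: [0.5303, -0.1774, 0.1873]
ee_rot: [0.0, 0.753, 0.658, 0.0]
wrist_force: [-1.8, 0.7, 3.7]
width: 0.03
gripper_force: 59.8
```

Emit:
drive_tool(deltas=[[0, 0, 0, 0, 0.045], [0, 0, 0, 0, 0.065], [0, 0, -0.01, 0, 0.075], [0, 0, -0.05, 0, 0.075], [0, 0, -0.1, 0, 0.075], [-0.03, -0.002, -0.11, 0, 0.075], [-0.07, -0.005, -0.11, 0, 0.06], [-0.1, -0.007, -0.1, 0, 0.06], [-0.1, -0.007, -0.08, 0, 0.06], [-0.1, -0.007, -0.08, 0, 0.06]])

```text
t: 19.45
eef_pos: [0.5092, -0.2755, 0.2656]
ee_rot: [-0.001, 0.753, 0.658, -0.0]
wrist_force: [0.7, 0.3, 0.1]
width: 0.0598
gripper_force: 0.0
```

```bash
python3 - <<'E'
from h import *
a=camera("scene"); b=camera("side"); c=camera("wrist")
for x in (a,b,c): look(x,["dropper_bottle","bush_a"])
go(.510,-.2755,.149,-7.7)
E
```

```text
dropper_bottle lm [(0.61, [0.526, -0.182, 0.149])]
dropper_bottle bx [(0.76, [0.524, -0.173, 0.203])]
bush_a lm [(0.59, [0.425, -0.284, 0.143]), (0.59, [0.513, -0.273, 0.148])]
bush_a bx [(0.55, [0.509, -0.27, 0.156])]
dropper_bottle lm [(0.95, [0.532, -0.176, 0.142])]
dropper_bottle bx [(0.74, [0.523, -0.186, 0.188])]
bush_a lm [(0.6, [0.509, -0.274, 0.145]), (0.49, [0.429, -0.278, 0.148])]
bush_a bx [(0.53, [0.425, -0.287, 0.154]), (0.29, [0.595, -0.292, 0.16])]
dropper_bottle lm [(0.74, [0.533, -0.177, 0.152])]
dropper_bottle bx [(0.64, [0.528, -0.183, 0.227]), (0.6, [0.477, -0.144, 0.164])]
bush_a lm [(0.74, [0.432, -0.277, 0.145]), (0.66, [0.508, -0.28, 0.143])]
bush_a bx [(0.93, [0.512, -0.276, 0.151]), (0.85, [0.431, -0.276, 0.154])]
delta [-0.      0.      0.1175] twist 0.0 cur yaw -7.7 pos [ 0.51   -0.2755  0.2665] q6 -0.38 t 20.2
```

Emit:
drive_tool(deltas=[[0, 0, 0.04, 0, 0.05], [0, 0, 0.08, 0, 0.05], [0, 0, 0.105, 0, 0.05], [0, 0, 0.115, 0, 0.05], [0, 0, 0.115, 0, 0.04], [0, 0, 0.115, 0, 0.008], [0, 0, 0.115, 0, 0.008], [0, 0, 0.115, 0, 0.008], [0, 0, 0.115, 0, 0.008], [0, 0, 0.115, 0, 0.008]])

```text
t: 21.45
eef_pos: [0.5107, -0.276, 0.1531]
ee_rot: [0.001, 0.753, 0.658, 0.001]
wrist_force: [-1.2, -0.2, 5.6]
width: 0.014
gripper_force: 58.5
```

Emit:
drive_tool(deltas=[[0, 0, -0.02, 0, 0.008], [0, 0, -0.06, 0, 0.008], [0, 0, -0.11, 0, 0.008], [0, 0, -0.135, 0, 0.008], [0, 0, -0.135, 0, 0.008]])

```text
t: 22.08
eef_pos: [0.5107, -0.2759, 0.2886]
ee_rot: [0.002, 0.753, 0.658, 0.001]
wrist_force: [0.9, 0.6, -0.2]
width: 0.0141
gripper_force: 58.1
```

```bash
python3 - <<'E'
from h import *
a=camera("scene"); b=camera("side"); c=camera("wrist")
for x in (a,b,c): look(x,["bush_a"])
cv2.imwrite("pics/g5.png",np.hstack([cv2.resize(b["frame"][110:230,230:390,::-1],(400,300)),cv2.resize(c["frame"][240:384,150:342,::-1],(400,300))]))
go(.538,-.110,.285,-7.7)
E
```

```text
bush_a lm [(0.52, [0.428, -0.283, 0.144]), (0.47, [0.511, -0.274, 0.282]), (0.38, [0.603, -0.293, 0.145])]
bush_a bx [(0.55, [0.515, -0.271, 0.289]), (0.41, [0.421, -0.282, 0.155])]
bush_a lm [(0.65, [0.429, -0.28, 0.145]), (0.54, [0.51, -0.279, 0.278])]
bush_a bx [(0.54, [0.509, -0.283, 0.288])]
bush_a lm [(0.84, [0.508, -0.277, 0.277]), (0.69, [0.43, -0.277, 0.145])]
bush_a bx [(0.64, [0.474, -0.139, 0.163]), (0.62, [0.508, -0.272, 0.289]), (0.61, [0.435, -0.276, 0.148])]
delta [0.1677 0.0059 0.0008] twist 0.0 cur yaw -7.7 pos [ 0.5098 -0.2754  0.2857] q6 -0.38 t 22.525
```

View pics/g5.png

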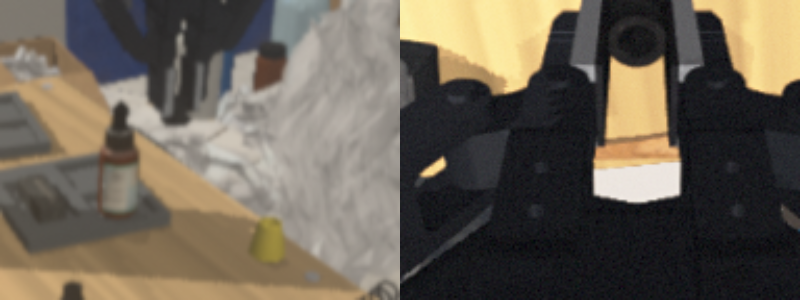

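Emit:
drive_tool(deltas=[[0.04, 0.001, 0, 0, 0.008], [0.09, 0.003, 0, 0, 0.008], [0.14, 0.005, 0, 0, 0.008], [0.168, 0.006, 0, 0, 0.008], [0.168, 0.006, 0, 0, 0.008], [0.168, 0.006, 0.04, 0, 0.008], [0.168, 0.006, 0.08, 0, 0.008], [0.168, 0.006, 0.11, 0, 0.008], [0.168, 0.006, 0.12, 0, 0.008], [0.168, 0.006, 0.12, 0, 0.008]])

```text
t: 23.78
eef_pos: [0.5383, -0.1105, 0.1665]
ee_rot: [-0.0, 0.753, 0.658, -0.0]
wrist_force: [1.0, -0.0, -0.2]
width: 0.0136
gripper_force: 58.0
```

```bash
python3 - <<'E'
from h import *
b=camera("side"); a=camera("scene")
for x in (a,b): look(x,["bush_a","dropper_bottle"])
cv2.imwrite("pics/g6.png",np.hstack([cv2.resize(b["frame"][110:230,200:360,::-1],(400,300)),cv2.resize(a["frame"][130:250,160:320,::-1],(400,300))]))
go(.538,-.110,.157,-7.7)
E
```

```text
bush_a lm [(0.58, [0.54, -0.111, 0.161]), (0.53, [0.517, 0.024, 0.145])]
bush_a bx [(0.58, [0.596, -0.284, 0.167])]
dropper_bottle lm [(0.64, [0.527, -0.18, 0.148])]
dropper_bottle bx [(0.56, [0.521, -0.175, 0.208])]
bush_a lm [(0.62, [0.538, -0.111, 0.16]), (0.44, [0.426, -0.278, 0.143])]
bush_a bx [(0.51, [0.422, -0.284, 0.156]), (0.51, [0.535, -0.115, 0.166])]
dropper_bottle lm []
dropper_bottle bx [(0.6, [0.523, -0.183, 0.193])]
delta [-0.0003 -0.0004  0.0099] twist 0.1 cur yaw -7.6 pos [ 0.5384 -0.1098  0.1669] q6 -0.09 t 24.275
```

View pics/g6.png

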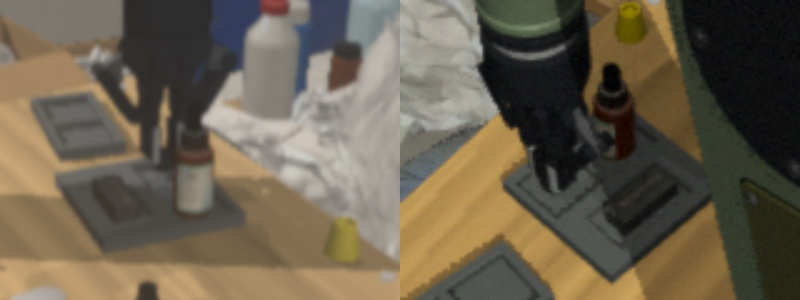

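Emit:
drive_tool(deltas=[[0, 0, 0.006, 0, 0.008], [0, 0, 0.009, 0, 0.008], [0, 0, 0.01, 0, 0.008], [0, 0, 0.01, 0, 0.008]])

```text
t: 24.78
eef_pos: [0.538, -0.1097, 0.1571]
ee_rot: [-0.0, 0.753, 0.658, -0.0]
wrist_force: [-2.7, 0.1, 5.6]
width: 0.0138
gripper_force: 59.0
```

Emit:
drive_tool(deltas=[[0, 0, 0, 0, 0.03], [0, 0, 0, 0, 0.035], [0, 0, -0.01, 0, 0.035], [0, 0, -0.05, 0, 0.035], [0, 0, -0.1, 0, 0.035], [0, 0, -0.13, 0, 0.06], [-0.04, 0.02, -0.13, 0, 0.06], [-0.08, 0.04, -0.13, 0, 0.06], [-0.13, 0.065, -0.13, 0, 0.06], [-0.166, 0.085, -0.13, 0, 0.06]])

```text
t: 26.02
eef_pos: [0.6008, -0.2878, 0.287]
ee_rot: [0.0, 0.753, 0.658, 0.0]
wrist_force: [0.3, 0.1, -0.4]
width: 0.0598
gripper_force: 0.0
```

```bash
python3 - <<'E'
from h import *
b=camera("side"); a=camera("scene"); c=camera("wrist")
for x in (a,b,c): look(x,["bush_a","dropper_bottle","taper_plug"])
go(.600,-.286,.155,-7.7)
E
```

```text
bush_a lm [(0.62, [0.542, -0.109, 0.152])]
bush_a bx [(0.57, [0.537, -0.106, 0.163])]
dropper_bottle lm [(0.64, [0.529, -0.183, 0.147])]
dropper_bottle bx [(0.79, [0.522, -0.171, 0.198])]
taper_plug lm [(0.56, [0.603, -0.29, 0.147])]
taper_plug bx [(0.56, [0.595, -0.287, 0.164])]
bush_a lm [(0.7, [0.428, -0.279, 0.143]), (0.42, [0.537, -0.107, 0.151])]
bush_a bx []
dropper_bottle lm [(0.7, [0.529, -0.172, 0.146]), (0.54, [0.347, -0.248, 0.145])]
dropper_bottle bx [(0.57, [0.523, -0.186, 0.191])]
taper_plug lm [(0.48, [0.602, -0.283, 0.146])]
taper_plug bx [(0.51, [0.593, -0.292, 0.161])]
bush_a lm [(0.63, [0.539, -0.111, 0.149]), (0.57, [0.432, -0.277, 0.145])]
bush_a bx [(0.71, [0.434, -0.277, 0.15]), (0.69, [0.538, -0.115, 0.157])]
dropper_bottle lm [(0.71, [0.53, -0.177, 0.151])]
dropper_bottle bx [(0.72, [0.537, -0.18, 0.212])]
taper_plug lm [(0.9, [0.602, -0.284, 0.146])]
taper_plug bx [(0.63, [0.601, -0.281, 0.171])]
delta [-0.0004 -0.0003  0.1315] twist 0.0 cur yaw -7.7 pos [ 0.6004 -0.2857  0.2865] q6 -0.33 t 27.075
```

Emit:
drive_tool(deltas=[[0, 0.002, 0.05, 0, 0.06], [0, 0.002, 0.09, 0, 0.06], [0, 0.002, 0.12, 0, 0.06], [0, 0.002, 0.135, 0, 0.06], [0, 0.002, 0.135, 0, 0.05], [0, 0.002, 0.135, 0, 0.012], [0, 0.002, 0.135, 0, 0.012], [0, 0.002, 0.135, 0, 0.012], [0, 0.002, 0.135, 0, 0.012], [0, 0.002, 0.135, 0, 0.012]])

```text
t: 28.32
eef_pos: [0.6033, -0.2864, 0.1536]
ee_rot: [0.002, 0.753, 0.658, 0.001]
wrist_force: [0.2, -0.1, 5.5]
width: 0.0218
gripper_force: 58.6
```

Emit:
drive_tool(deltas=[[0, 0, -0.02, 0, 0.012], [0, 0, -0.06, 0, 0.012], [0, 0, -0.11, 0, 0.012], [0, 0, -0.137, 0, 0.012], [0.05, -0.02, -0.137, 0, 0.012], [0.1, -0.04, -0.137, 0, 0.012], [0.16, -0.06, -0.137, 0, 0.012], [0.21, -0.08, -0.137, 0, 0.012], [0.26, -0.1, -0.137, 0, 0.012], [0.32, -0.125, -0.137, 0, 0.012]])

```text
t: 29.58
eef_pos: [0.5213, 0.0469, 0.2888]
ee_rot: [0.0, 0.753, 0.658, 0.0]
wrist_force: [-0.1, 1.0, 0.2]
width: 0.0217
gripper_force: 58.2
```

Emit:
drive_tool(deltas=[[0.002, 0, 0.02, 0, 0.012], [0.002, 0, 0.06, 0, 0.012], [0.002, 0, 0.1, 0, 0.012], [0.002, 0, 0.11, 0, 0.012], [0.002, 0, 0.11, 0, 0.012]])

```text
t: 30.2
eef_pos: [0.5223, 0.0474, 0.179]
ee_rot: [0.0, 0.753, 0.658, 0.0]
wrist_force: [-0.4, -0.1, 0.2]
width: 0.0219
gripper_force: 58.2
```

```bash
python3 - <<'E'
from h import *
b=camera("side"); a=camera("scene")
for x in (a,b): look(x,["tray_two","taper_plug"])
cv2.imwrite("pics/g7.png",np.hstack([cv2.resize(b["frame"][90:210,170:330,::-1],(400,300)),cv2.resize(a["frame"][180:300,120:280,::-1],(400,300))]))
go(.522,.050,.159,-7.7)
E
```

```text
tray_two lm [(0.85, [0.515, 0.021, 0.146])]
tray_two bx [(0.68, [0.51, 0.027, 0.15])]
taper_plug lm [(0.48, [0.522, 0.041, 0.172])]
taper_plug bx [(0.55, [0.522, 0.053, 0.184])]
tray_two lm [(0.91, [0.515, 0.021, 0.146]), (0.16, [0.537, -0.111, 0.149])]
tray_two bx [(0.94, [0.511, 0.011, 0.152])]
taper_plug lm [(0.42, [0.518, 0.048, 0.168])]
taper_plug bx []
delta [ 0.0025 -0.0005  0.0199] twist 0.0 cur yaw -7.7 pos [0.5222 0.0475 0.1789] q6 0.2 t 30.7
```

View pics/g7.png

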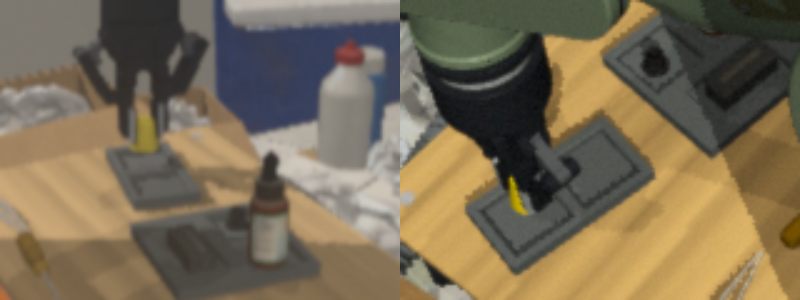

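Emit:
drive_tool(deltas=[[0.002, -0.001, 0.014, 0, 0.012], [0.002, -0.001, 0.018, 0, 0.012], [0.002, -0.001, 0.021, 0, 0.012], [0.002, -0.001, 0.022, 0, 0.012], [0.002, -0.001, 0.022, 0, 0.012]])

```text
t: 31.32
eef_pos: [0.5208, 0.0496, 0.1576]
ee_rot: [-0.0, 0.753, 0.658, -0.0]
wrist_force: [-3.4, 0.1, 8.0]
width: 0.0217
gripper_force: 59.6
```

Emit:
drive_tool(deltas=[[0, 0, 0, 0, 0.035], [0, 0, 0, 0, 0.04], [0, 0, -0.01, 0, 0.045], [0, 0, -0.05, 0, 0.045], [0, 0, -0.1, 0, 0.045], [-0.03, -0.004, -0.13, 0, 0.06], [-0.08, -0.011, -0.13, 0, 0.06], [-0.13, -0.018, -0.13, 0, 0.06], [-0.18, -0.025, -0.13, 0, 0.06], [-0.23, -0.032, -0.13, 0, 0.06]])

```text
t: 32.58
eef_pos: [0.4585, -0.1756, 0.2873]
ee_rot: [0.001, 0.753, 0.658, 0.0]
wrist_force: [0.9, 0.1, -0.5]
width: 0.06
gripper_force: 0.0
```

Emit:
drive_tool(deltas=[[-0.05, -0.007, 0, 0, 0.06], [-0.09, -0.012, 0.01, 0, 0.06], [-0.108, -0.015, 0.03, 0, 0.06], [-0.108, -0.015, 0.04, 0, 0.06], [-0.108, -0.015, 0.04, 0, 0.06]])

```text
t: 33.2
eef_pos: [0.4297, -0.2783, 0.2462]
ee_rot: [-0.001, 0.753, 0.658, 0.0]
wrist_force: [0.4, 0.3, 0.5]
width: 0.0599
gripper_force: 0.0
```

```bash
python3 - <<'E'
from h import *
b=camera("side"); a=camera("scene"); c=camera("wrist")
for x in (a,b,c): look(x,["bush_a","taper_plug"])
go(.430,-.278,.151,-7.7)
E
```

```text
bush_a lm [(0.61, [0.427, -0.28, 0.142]), (0.53, [0.506, -0.141, 0.149]), (0.39, [0.539, -0.107, 0.153])]
bush_a bx []
taper_plug lm [(0.51, [0.522, 0.045, 0.152])]
taper_plug bx [(0.74, [0.513, 0.048, 0.174])]
bush_a lm [(0.65, [0.429, -0.28, 0.145]), (0.56, [0.539, -0.108, 0.153])]
bush_a bx [(0.64, [0.533, -0.116, 0.16]), (0.47, [0.42, -0.287, 0.15])]
taper_plug lm [(0.58, [0.518, 0.051, 0.149])]
taper_plug bx []
bush_a lm [(0.63, [0.533, -0.177, 0.151]), (0.57, [0.434, -0.277, 0.144])]
bush_a bx [(0.65, [0.431, -0.272, 0.153])]
taper_plug lm []
taper_plug bx []
delta [0.0012 0.0001 0.0955] twist 0.0 cur yaw -7.7 pos [ 0.4297 -0.2792  0.2465] q6 -0.47 t 33.95
```

Emit:
drive_tool(deltas=[[0, 0, 0.04, 0, 0.05], [0, 0, 0.075, 0, 0.05], [0, 0, 0.094, 0, 0.05], [0, 0, 0.095, 0, 0.05], [0, 0, 0.095, 0, 0.04], [0, 0, 0.095, 0, 0.008], [0, 0, 0.095, 0, 0.008], [0, 0, 0.095, 0, 0.008], [0, 0, 0.095, 0, 0.008], [0, 0, 0.095, 0, 0.008]])

```text
t: 35.2
eef_pos: [0.4302, -0.2795, 0.1528]
ee_rot: [0.001, 0.753, 0.658, 0.0]
wrist_force: [0.0, -0.5, 6.3]
width: 0.014
gripper_force: 58.0
```

Emit:
drive_tool(deltas=[[0, 0, -0.02, 0, 0.008], [0, 0, -0.06, 0, 0.008], [0, 0, -0.11, 0, 0.008], [0, 0, -0.135, 0, 0.008], [0.05, 0.008, -0.135, 0, 0.008], [0.1, 0.016, -0.135, 0, 0.008], [0.15, 0.024, -0.135, 0, 0.008], [0.2, 0.032, -0.135, 0, 0.008], [0.25, 0.04, -0.135, 0, 0.008], [0.279, 0.043, -0.12, 0, 0.008]])

```text
t: 36.45
eef_pos: [0.5106, -0.0062, 0.2724]
ee_rot: [0.001, 0.752, 0.659, 0.001]
wrist_force: [-0.6, -0.6, -0.3]
width: 0.0139
gripper_force: 57.7
```

Emit:
drive_tool(deltas=[[0, 0, 0.02, 0, 0.008], [0, 0, 0.06, 0, 0.008], [0, 0, 0.095, 0, 0.008], [0, 0, 0.1, 0, 0.008], [0, 0, 0.1, 0, 0.008]])

```text
t: 37.08
eef_pos: [0.5101, -0.0084, 0.1723]
ee_rot: [0.0, 0.753, 0.658, 0.0]
wrist_force: [0.5, 0.6, 0.3]
width: 0.0142
gripper_force: 57.7
```

```bash
python3 - <<'E'
from h import *
b=camera("side"); a=camera("scene")
for x in (a,b): look(x,["bush_a","taper_plug","tray_two"])
cv2.imwrite("pics/g8.png",np.hstack([cv2.resize(b["frame"][90:210,170:330,::-1],(400,300)),cv2.resize(a["frame"][180:300,120:280,::-1],(400,300))]))
go(.510,-.008,.157,-7.7)
E
```

```text
bush_a lm [(0.67, [0.538, -0.107, 0.153]), (0.56, [0.511, -0.013, 0.163])]
bush_a bx [(0.42, [0.537, -0.106, 0.161])]
taper_plug lm [(0.7, [0.517, 0.043, 0.152])]
taper_plug bx [(0.57, [0.516, 0.048, 0.172])]
tray_two lm [(0.86, [0.519, 0.022, 0.145])]
tray_two bx [(0.61, [0.509, 0.031, 0.15])]
bush_a lm [(0.52, [0.537, -0.108, 0.152]), (0.47, [0.51, -0.009, 0.163])]
bush_a bx [(0.5, [0.535, -0.117, 0.161]), (0.39, [0.508, -0.012, 0.171]), (0.39, [0.506, -0.007, 0.151])]
taper_plug lm [(0.62, [0.52, 0.052, 0.152])]
taper_plug bx [(0.75, [0.354, -0.381, 0.166])]
tray_two lm [(0.71, [0.516, 0.021, 0.145])]
tray_two bx [(0.71, [0.505, -0.004, 0.152]), (0.5, [0.357, -0.381, 0.166])]
delta [0.0004 0.0005 0.0146] twist 0.0 cur yaw -7.7 pos [ 0.5095 -0.0084  0.1716] q6 0.09 t 37.775
```

View pics/g8.png

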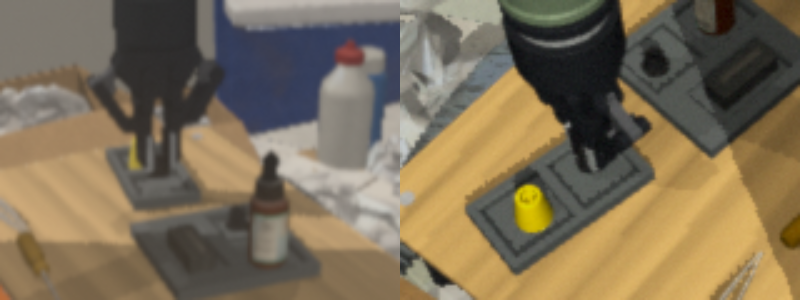

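Plug stands in its pocket (scene crop 533,210); the bush is over the other pocket (scene crop 600,170). Lower and check contact.

Emit:
drive_tool(deltas=[[0, 0, 0.009, 0, 0.008], [0, 0, 0.013, 0, 0.008], [0, 0, 0.015, 0, 0.008], [0, 0, 0.015, 0, 0.008]])

```text
t: 38.28
eef_pos: [0.509, -0.0083, 0.1568]
ee_rot: [-0.0, 0.753, 0.658, -0.0]
wrist_force: [-2.4, 0.5, 4.6]
width: 0.014
gripper_force: 58.5
```

Emit:
drive_tool(deltas=[[0, 0, 0, 0, 0.03], [0, 0, 0, 0, 0.035], [0, 0, -0.01, 0, 0.035], [0, 0, -0.05, 0, 0.035], [0, 0, -0.1, 0, 0.035], [0, 0, -0.15, 0, 0.06], [0, -0.05, -0.2, 0, 0.06], [0, -0.1, -0.2, 0, 0.06], [0, -0.13, -0.2, 0, 0.06], [0, -0.13, -0.2, 0, 0.06]])

```text
t: 39.52
eef_pos: [0.3792, 0.0091, 0.3579]
ee_rot: [0.001, 0.753, 0.658, 0.001]
wrist_force: [0.3, 0.0, 0.9]
width: 0.0601
gripper_force: 0.0
```

```bash
python3 - <<'E'
from h import *
b=camera("side"); a=camera("scene"); c=camera("wrist")
for x in (a,b,c): look(x,["bush_a","taper_plug","dropper_bottle","dressing_block"])
cv2.imwrite("pics/end.png",np.hstack([cv2.resize(b["frame"][110:230,190:350,::-1],(400,300)),cv2.resize(a["frame"][150:285,140:320,::-1],(400,300))]))
E
```

```text
bush_a lm [(0.7, [0.507, -0.012, 0.148])]
bush_a bx [(0.68, [0.506, -0.008, 0.157])]
taper_plug lm [(0.51, [0.52, 0.043, 0.148])]
taper_plug bx [(0.76, [0.515, 0.047, 0.171]), (0.71, [0.516, 0.027, 0.152])]
dropper_bottle lm []
dropper_bottle bx []
dressing_block lm [(0.62, [0.476, -0.138, 0.151])]
dressing_block bx [(0.52, [0.466, -0.129, 0.165]), (0.25, [0.351, -0.35, 0.163])]
bush_a lm [(0.44, [0.51, -0.011, 0.148]), (0.4, [0.534, -0.107, 0.154])]
bush_a bx [(0.53, [0.507, -0.019, 0.157])]
taper_plug lm [(0.5, [0.517, 0.048, 0.15])]
taper_plug bx []
dropper_bottle lm []
dropper_bottle bx []
dressing_block lm [(0.85, [0.474, -0.138, 0.144])]
dressing_block bx [(0.55, [0.468, -0.151, 0.162])]
bush_a lm [(0.7, [0.519, 0.049, 0.145]), (0.66, [0.538, -0.111, 0.149]), (0.6, [0.514, -0.006, 0.148])]
bush_a bx [(0.64, [0.511, -0.004, 0.158]), (0.62, [0.536, -0.108, 0.158])]
taper_plug lm [(0.67, [0.519, 0.047, 0.146]), (0.61, [0.474, -0.138, 0.15])]
taper_plug bx []
dropper_bottle lm [(0.56, [0.534, -0.18, 0.155])]
dropper_bottle bx [(0.72, [0.526, -0.162, 0.182])]
dressing_block lm [(0.56, [0.476, -0.136, 0.147])]
dressing_block bx [(0.73, [0.481, -0.111, 0.16])]
```

View pics/end.png

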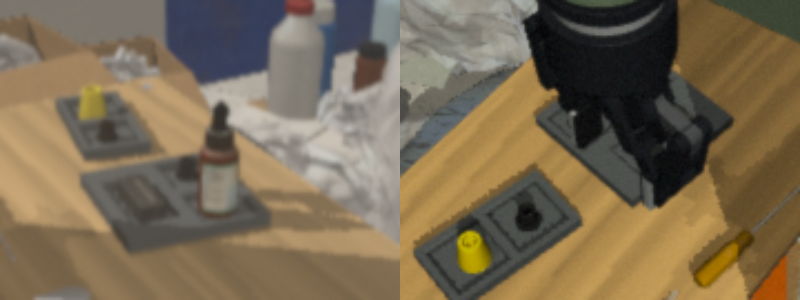

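All five things stand upright in their pockets, and the arm is clear.

```bash
python3 -c "
from plant import order
print(order.finish_job())"
```

```text
the job is handed in; nothing more can be done
None
```

Both kits are made up and the job is handed in: the last pictures showed all five things upright in their pockets at about 40 s on the robot's clock, and the cradle and loupe were not moved; no verdict was returned.

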